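Close and lock the cake iron

TASK

One of the two fish-cake irons on the counter stands open with a cake in it and its locking lever leaning outward. With the fingertips only, push its lid down until it is fully shut, then push its lever over past the middle so that it snaps into the locked position over the lid. Leave the other iron shut and locked, do not pick up or shift the cakes or anything else on the counter, and finish with the hand clear.

Things in the scene. Friction and masses are not known exactly. Their poses are not given: they have to be found in the camera images.
- open_iron: the iron that is to be closed: square cast-iron cake mould with hinged lid, fixed to the counter, 150 mm square, lower half 46 mm high. Origin: centre of underside, on the counter; z up; +x (level) runs from the lid's hinge to the lever, roughly away from the robot; y along the hinge.
- open_lid (a joint): the open iron's lid: 0 = shut and level, up to 1.8 rad = open, leaning back past vertical over the hinge side. Dark plate 150 mm wide, 14 mm thick, from 8 to 143 mm from the hinge axis; underside in line with the axis; shut, its top is 61 mm above the counter. Stiff hinge: stays at any angle it is left, takes about 3 to 8 N near its free edge to move, no spring-back.
- open_hinge (a point): middle of the lid's hinge axis on the open iron: x=-76 mm, z=47 mm in the iron's frame; the axis runs along the iron's y
- open_pivot (a point): lever's pivot on the open iron: x=+90 mm, z=42 mm in the iron's frame, axis along its y, between two bracket cheeks (each out to 17 mm from the middle, tops 51 mm above the counter)
- open_lid_edge (a point): middle of the free edge of the open iron's lid, on its outer back face (the face that is on top when shut); 143 mm from the hinge axis
- open_lever (a joint): the open iron's lever: 0 = unlocked, leaning 0.7 rad outward (iron's +x, away from the lid); 0.7 = vertical; 1.15 = locked, leaning 0.45 rad inward over the lid. Rod 10 mm thick, 75 mm from pivot to centre of knob. Over-centre spring: pushes back (3 N at the knob at first, less later) until vertical, then snaps by itself to the far stop and stays.
- open_knob (a point): open iron: centre of the lever's round wooden knob (26 mm diameter). Height above the counter: unlocked 99 mm, vertical 117 mm, locked 110 mm.
- shut_iron: the second iron, same build, starts with lid shut and lever locked; it is to stay so. Axes and sizes as for the other.
- shut_lid (a joint): second iron's lid angle (rad), same meaning; starts at 0
- shut_lever (a joint): second iron's lever angle (rad), same meaning; starts at 1.15 (locked)
- shut_knob (a point): second iron: centre of the lever's round wooden knob (26 mm diameter). Height above the counter: unlocked 99 mm, vertical 117 mm, locked 110 mm.
- jar: loose lidded glass jar, 52 mm diameter, 90 mm high, standing between the irons; origin at centre of underside. Not to be moved.
- brush: loose oil brush, 140 mm long, lying on the counter to the left of the irons; not to be moved.
- mug: loose white mug, 72 mm diameter, 80 mm high, to the left of the irons; origin at centre of underside. Not to be moved.
- bowl: loose steel bowl, 96 mm diameter, 45 mm high, to the right of the irons; origin at centre of underside. Not to be moved.
- spatula: loose spatula, 180 mm long, lying between the irons on the robot side; not to be moved.
- cake_mid (a point): centre of the loose fish-shaped cake (about 110 x 62 x 14 mm) that lies in the open iron's lower half, sunk below its rim. It stays there.
- rack_cake_1_mid (a point): centre of a loose fish-shaped cake (14 mm thick) on the low wire rack beyond the irons; not to be moved.
- rack_cake_2_mid (a point): centre of the other loose cake on the wire rack; not to be moved.

How it is judged (in metres and radians):
On the way, in this order (a step that is already met when the one before it is completed fails the run):
1. the open iron's lid is fully shut while its lever is still unlocked (value of joint open_lid below 0.06 rad and value of joint open_lever below 0.4 rad), for 0.2 s.
2. the lever has snapped over into the locked position (value of joint open_lever above 1.08 rad and value of joint open_lid below 0.06 rad), for 0.2 s.
At the end, for the whole second after the job is handed in: The iron that was open has its lid shut (within 0.06 rad) and its lever locked (beyond 1.08 of 1.15 rad); the other iron is still shut and locked (same limits); the cakes and the other loose things are within 25 mm of where they started (all of step 2 and value of joint shut_lid below 0.06 rad and value of joint shut_lever above 1.08 rad and distance of each of jar, brush, mug, bowl, spatula, cake_mid, rack_cake_1_mid, rack_cake_2_mid from where it was at the start of the episode below 0.025 m); the robot touches nothing.
It fails at once if the lever was flipped over while the lid was not shut (value of joint open_lever above 0.75 rad and value of joint open_lid above 0.15 rad).
It fails at once if the other iron was unlocked or opened (value of joint shut_lever below 0.7 rad or value of joint shut_lid above 0.15 rad).
It fails at once if a cake or another loose thing was picked up or shifted by more than 25 mm (distance of any of jar, brush, mug, bowl, spatula, cake_mid, rack_cake_1_mid, rack_cake_2_mid from where it was at the start of the episode above 0.025 m).
It also fails if it takes over 48 s, if anything falls off the work surface, if the arm or the gripper's body presses on something with over 40 N, if the wrist force passes 120 N, or if a joint passes its speed limit or range.

ROBOT

A 6-joint arm with a two-finger parallel gripper is mounted at the origin on the work surface. World frame = base frame: x ahead of the robot, y to its left, z up, the work surface at z = 0. Lengths are in m, angles in degrees, forces in N, time in s.
With the tool pointing down it reaches from about 0.4 to 0.925 m from the base axis. Payload 12.5 kg.
Tool frame: the origin (TCP) lies midway between the tips of the shut fingers; the grasp point (between the pads) lies 19 mm behind it; x points along the fingers, y is the direction in which the jaws open and shut, and the axes are right-handed (so a half turn about x gives the same grasp; the last joint's range is limited). The gripper opens to 95 mm and grips with 3 to 60 N. Pads are 20 mm wide; open, the fingers measure 119 mm over their backs; the gripper's body (75 mm by 180 mm) begins 59 mm behind the grasp point.
Start: joints at [69.408, 28.126, 89.318, -0, 62.55, -6.05], TCP at [0.157, 0.605, 0.215] pointing down, gripper open.
Joint ranges: [-177.58, 177.58], [-47.91, 125.51], [2.72, 160], [-65.01, 245.01], [3.68, 167.84], [-153.87, 153.87]. Speed limits (degrees/s): [127.2, 127.2, 159.86, 180, 180, 180].

INTERFACE

Orientations are given as a 3x3 rotation matrix whose columns are the frame's x, y, z axes.
In Python, from rig import manip gives the robot as it stands.
- The arm moves only by the tool step_arm, never from a script. Its argument "rows" is a list of rows, each an object with "slide": the shift along the world's x, y, z in cm, a list of three; "rotation": the turn, a rotation vector about the world's x, y, z in rad, a list of three; "grip": the finger opening in cm, from 0 to 9.51. A call has 1 to 20 rows; each row is the pose to reach, as a shift and turn from the pose measured when the call began; what a row does not reach only later rows make up. A row lasts 1/8 s, in which the tool goes at most 62.5 mm and 10.7 degrees, less where a joint would pass 70% of its speed; a pose out of reach is approached as far as the arm can. A call with a gripper value outside its range is refused whole. The fingers move at their own pace and stop on an object; "grip_force" is the grip in N (left out, the last holds). Time passes only in rows, so rows that repeat a pose let the fingers close. It gives the time, the measured TCP pose, the force and the opening at its end, in the units of the state.
- manip.get_state(): the state, without advancing time (a new reading comes with each control period).
- manip.snapshot(name): name is "scene" or "top" or "wrist"; returns the picture (384x512x3 uint8, red, green, blue); there is no depth.
- manip.get_calibration(name): a dict with "vertical_fov" (degrees; the focal length in pixels is half the picture's height over the tangent of half this angle, whatever the lens; pixels are square), "cx", "cy" (the principal point, pixels), "dist_coeffs" ([k1, k2, p1, p2, k3] as OpenCV has them; the pictures are not rectified), "world_from_camera" (4x4, takes a point from camera to world coordinates); the wrist camera has in their place "tool_from_camera" (4x4, takes a point from camera to tool coordinates, whose origin is the TCP and whose axes are the tool frame's). Camera axes: x right, y up, looking along -z (the intrinsics and any distortion apply to the point x, -y, -z); pixel columns grow to the right and rows downward; lengths in m; the calibration is good to about 2 mm. A picture is of the moment at which its call begins: read the wrist's pose just before it. get_calibration takes no time and is no camera call.
- manip.close_job(): hands the job in, once; it reports no verdict.
The state is a dict: "clock": time; "qpos": joint angles; "joint_vel": joint speeds; "effort": joint torques, N m; "tool_pos": TCP position; "tcp_rot": TCP orientation; "contact_force": force on the tool from outside, world axes, zero at the start; "torque": the same for the moment, N m; "grip_width": finger opening in m.
Only numpy, scipy, OpenCV 4.12 (cv2) and the standard library are available. Lean on these libraries where they do the work, as an engineer would, in place of code of your own. Each camera call takes 0.05 s, during which the arm holds its last target.

## Working session

There is one attempt and no reset: what is moved stays moved. The work goes in short steps, Python scripts to look and compute and a tool call to move; the robot and the scene stay as the last step left them, time stands still between calls to the robot, and variables do not carry over. Pictures are saved under pics/ and viewed, and the job is handed in when it is done.

Besides the shell and the picture viewer there is one more tool, called after "Emit:" as name([rows], argument=value, ...), one row to a line, values as JSON. step_arm: Moves the arm, as the interface text tells. Its arguments: {"type":"object","properties":{"rows":{"type":"array","items":{"type":"object","properties":{"slide":{"type":"array","items":{"type":"number"}},"rotation":{"type":"array","items":{"type":"number"}},"grip":{"type":"number"}}}},"grip_force":{"type":"number"}},"required":["rows"]}

```bash
mkdir -p pics; python3 - <<'E'
from rig import manip
import cv2,json
for n in ["scene","top"]:
    im=manip.snapshot(n); cv2.imwrite(f"pics/{n}0.png",im[:,:,::-1])
    c=manip.get_calibration(n); print(n,c)
print(manip.get_state())
E
```

```text
scene {'vertical_fov': 44.71689953016093, 'cx': 245.85131099927779, 'cy': 190.5516693925189, 'dist_coeffs': array([0.04492437, 0.        , 0.        , 0.        , 0.        ]), 'world_from_camera': array([[-0.14326764, -0.83391058,  0.53297986,  1.34739758],
       [ 0.98956766, -0.11244711,  0.0900638 ,  0.13547272],
       [-0.01517311,  0.54032286,  0.84132097,  1.25323648],
       [ 0.        ,  0.        ,  0.        ,  1.        ]])}
top {'vertical_fov': 57.38790632163977, 'cx': 259.56505365730015, 'cy': 194.15681794900578, 'dist_coeffs': array([-0.10558102,  0.        ,  0.        ,  0.        ,  0.        ]), 'world_from_camera': array([[ 0.01135808,  0.99764945, -0.06757646,  0.55214349],
       [-0.99949906,  0.00933068, -0.03024197, -0.0158373 ],
       [-0.02954035,  0.0678861 ,  0.99725566,  1.02377972],
       [ 0.        ,  0.        ,  0.        ,  1.        ]])}
{'clock': 0.1, 'qpos': array([ 6.94084632e+01,  2.81619225e+01,  8.93468738e+01,  1.56218477e-03,
        6.25491199e+01, -6.05026962e+00]), 'joint_vel': array([ 0.07928466,  0.02255196, -0.04091366, -0.04939923,  0.11600945,
        0.0838522 ]), 'effort': array([ 3.13797413e-03, -6.13623405e+01, -2.58607882e+01,  6.93997834e-02,
        4.70641418e-02, -7.97822804e-05]), 'tool_pos': array([0.15681716, 0.60478499, 0.21410541]), 'tcp_rot': array([[-3.78161662e-04,  2.51089235e-01,  9.67963870e-01],
       [-9.37739375e-04,  9.67963424e-01, -2.51089486e-01],
       [-9.99999489e-01, -1.00265025e-03, -1.30590395e-04]]), 'contact_force': array([-0.36217651, -0.34318308,  1.15264421]), 'torque': array([-0.02881167, -0.0383892 , -0.05696713]), 'grip_width': 0.09497948370129747}
```

View pics/scene0.png

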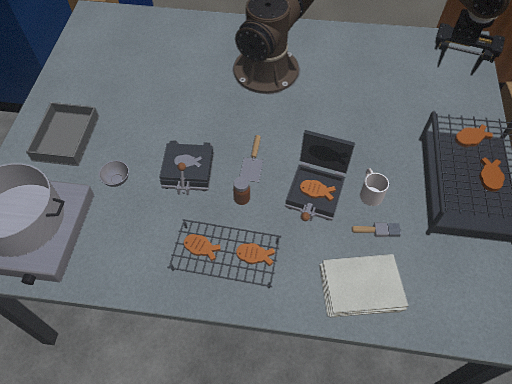

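View pics/top0.png

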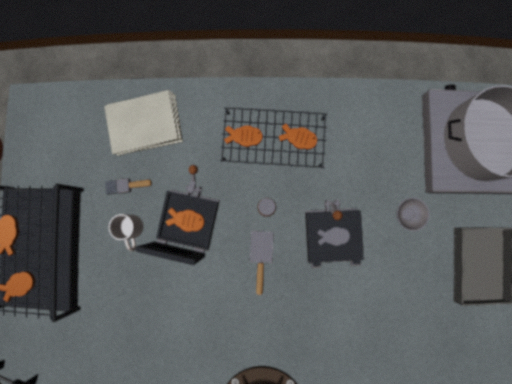

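```bash
python3 - <<'E'
import cv2
a=cv2.imread("pics/top0.png")[150:280,95:225]; cv2.imwrite("pics/topc.png",cv2.resize(a,None,fx=4.6,fy=4.6,interpolation=cv2.INTER_CUBIC))
a=cv2.imread("pics/scene0.png")[120:240,270:400]; cv2.imwrite("pics/scenec.png",cv2.resize(a,None,fx=5,fy=5,interpolation=cv2.INTER_CUBIC))
E
```

```text
(no output)
```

View pics/topc.png

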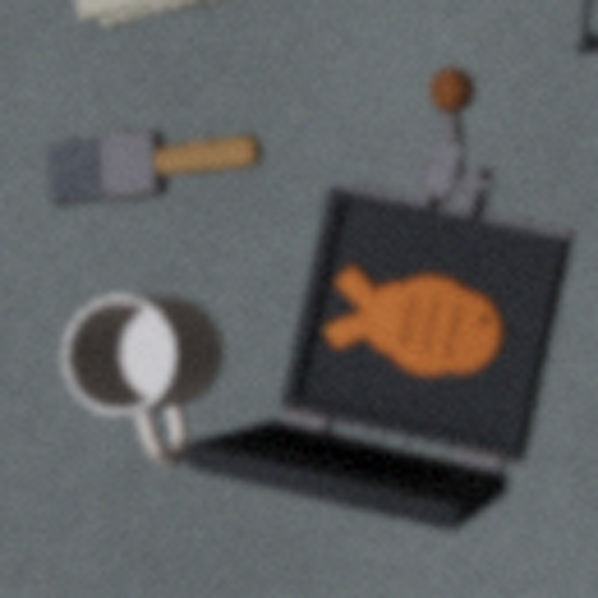

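View pics/scenec.png

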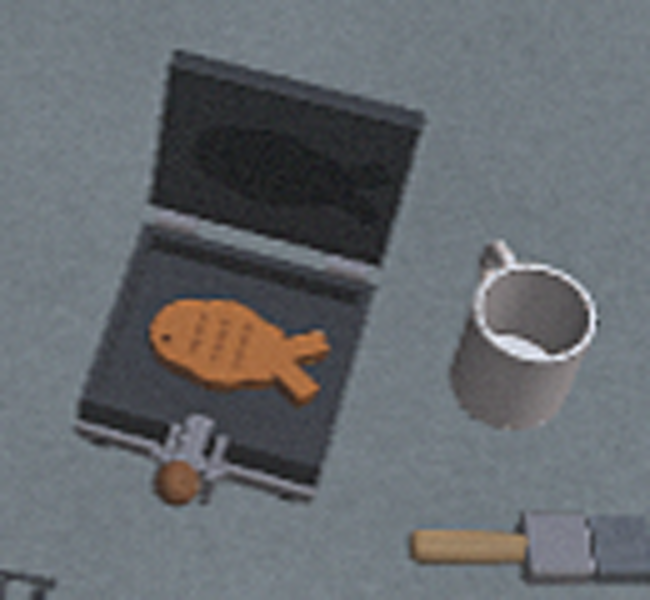

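```bash
cat > h.py <<'E'
import numpy as np,cv2
from scipy.optimize import least_squares
from rig import manip
def proj(n,P,W=None,cal=None):
    c=cal or manip.get_calibration(n); f=192/np.tan(np.radians(c['vertical_fov']/2))
    W=c['world_from_camera'] if W is None else W
    P=np.atleast_2d(P); p=(P-W[:3,3])@W[:3,:3]; p=p*[1,-1,-1]
    K=np.array([[f,0,c['cx']],[0,f,c['cy']],[0,0,1.]])
    return cv2.projectPoints(p.reshape(-1,1,3),np.zeros(3),np.zeros(3),K,c['dist_coeffs'])[0].reshape(-1,2)
def lidpt(r,y,h,a): # r from hinge,h above underside (0..14mm)
    return [-.076+r*np.cos(a)-h*np.sin(a), y, .047+r*np.sin(a)+h*np.cos(a)]
def world(p,q):
    c,s=np.cos(p[2]),np.sin(p[2]); q=np.atleast_2d(q)
    return np.c_[p[0]+c*q[:,0]-s*q[:,1],p[1]+s*q[:,0]+c*q[:,1],q[:,2]]
E
python3 - <<'E'
from h import *
top=np.array([[335,190],[572,236],[520,460],[452,90],[190,460],[455,528]])/4.6+[95,150]-.4
sc=np.array([[78,425],[312,493],[375,285],[145,230],[178,482],[178,50],[425,113],[168,68],[420,125]])/5+[270,120]-.4
kn=[.09+.075*np.sin(.7),0,.042+.075*np.cos(.7)]
def model(p):
    a=p[3]; e=.075
    t=[[e,e,.046],[e,-e,.046],[-e,-e,.046],kn,lidpt(.143,e,.014,a),lidpt(.143,-e,.014,a)]
    s=[[e,-e,.046],[e,e,.046],[-e,e,.046],[-e,-e,.046],kn,lidpt(.143,-e,.014,a),lidpt(.143,e,.014,a),lidpt(.143,-e,0,a),lidpt(.143,e,0,a)]
    return proj("top",world(p,t))-top, proj("scene",world(p,s))-sc
f=lambda p:np.vstack(model(p)).ravel()
r=least_squares(f,[.6,.15,.2,1.5],loss='soft_l1')
p=r.x;print(p)
for m in model(p):print(m.round(1).tolist())
print(world(p,[kn,lidpt(.143,0,.014,p[3]),[-.076,0,.047],[.09,0,.042]]).round(4))
E
```

```text
[ 0.54719867  0.21702924 -0.19599     1.605693  ]
[[0.0, -3.6], [-0.4, -2.8], [-0.4, 1.0], [0.7, -0.9], [-0.5, 1.0], [1.3, -0.0]]
[[-0.3, -3.0], [1.6, -2.5], [0.5, -0.5], [0.0, -2.1], [-0.3, 1.3], [-0.8, 0.0], [0.3, 0.2], [-0.1, -0.2], [0.2, 1.4]]
[[0.6829 0.1901 0.0994]
 [0.454  0.2355 0.1894]
 [0.4727 0.2318 0.047 ]
 [0.6355 0.1995 0.042 ]]
```

Emit:
step_arm([
  {"slide": [0, 0, 5.5], "rotation": [0, 0, 0.05], "grip": 0},
  {"slide": [4, -5.5, 5.5], "rotation": [0, 0, 0.05], "grip": 0},
  {"slide": [8, -11, 5.5], "rotation": [0, 0, 0.057], "grip": 0},
  {"slide": [12, -16.5, 5.5], "rotation": [0, 0, 0.057], "grip": 0},
  {"slide": [16, -22, 5.5], "rotation": [0, 0, 0.057], "grip": 0},
  {"slide": [20, -27.5, 5.5], "rotation": [0, 0, 0.057], "grip": 0},
  {"slide": [23, -31.5, 5.5], "rotation": [0, 0, 0.057], "grip": 0},
  {"slide": [25, -34.5, 5.5], "rotation": [0, 0, 0.057], "grip": 0},
  {"slide": [26.2, -36.3, 5.5], "rotation": [0, 0, 0.057], "grip": 0},
  {"slide": [26.2, -36.3, 5.5], "rotation": [0, 0, 0.057], "grip": 0},
  {"slide": [26.2, -36.3, 5.5], "rotation": [0, 0, 0.057], "grip": 0},
])

```text
clock: 1.48
tool_pos: [0.4184, 0.2422, 0.269]
tcp_rot: [[-0.001, 0.195, 0.981], [-0.001, 0.981, -0.195], [-1.0, -0.001, -0.001]]
contact_force: [-0.6, 0.9, -0.6]
grip_width: 0.0002
```

```bash
python3 - <<'E'
from h import *
import cv2
print(manip.get_state()); print(manip.get_calibration("wrist"))
im=manip.snapshot("wrist"); cv2.imwrite("pics/w1.png",im[:,:,::-1])
im=manip.snapshot("scene"); cv2.imwrite("pics/s1.png",im[:,:,::-1])
a=im[60:240,240:420,::-1]; cv2.imwrite("pics/s1c.png",cv2.resize(a,None,fx=3.3,fy=3.3,interpolation=cv2.INTER_CUBIC))
E
```

```text
{'clock': 1.475, 'qpos': array([ 2.22486143e+01,  1.32001198e+01,  1.04152264e+02, -3.79649689e-02,
        6.27045406e+01, -5.64638436e+01]), 'joint_vel': array([ 0.81220334, -0.09455803, -0.06747148,  0.05173214,  0.12576808,
       -0.1142659 ]), 'effort': array([-9.97606404e-01, -4.28232908e+01, -2.58719140e+01, -1.64673699e-02,
        8.47490248e-02, -1.86421542e-02]), 'tool_pos': array([0.41842317, 0.2421976 , 0.26900989]), 'tcp_rot': array([[-6.96521006e-04,  1.95434282e-01,  9.80716553e-01],
       [-9.21133850e-04,  9.80716249e-01, -1.95434875e-01],
       [-9.99999333e-01, -1.03949571e-03, -5.03068336e-04]]), 'contact_force': array([-0.59256299,  0.93568958, -0.60836403]), 'torque': array([ 0.05097099, -0.00375719,  0.04605081]), 'grip_width': 0.0002178676314801508}
{'vertical_fov': 63.383190385900775, 'cx': 254.46087851641158, 'cy': 190.983562724019, 'dist_coeffs': array([-0.07048249,  0.        ,  0.        ,  0.        ,  0.        ]), 'tool_from_camera': array([[ 5.29436813e-04,  2.52383315e-01, -9.67627192e-01,
        -1.69271232e-01],
       [ 9.99999649e-01, -7.62012578e-04,  3.48395920e-04,
         8.79508202e-04],
       [-6.49414774e-04, -9.67627036e-01, -2.52383630e-01,
        -7.02477048e-02],
       [ 0.00000000e+00,  0.00000000e+00,  0.00000000e+00,
         1.00000000e+00]])}
```

View pics/w1.png

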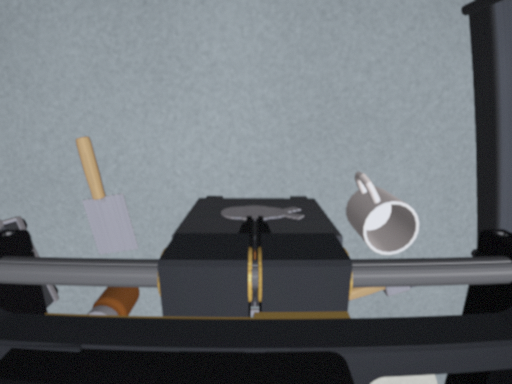

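View pics/s1c.png

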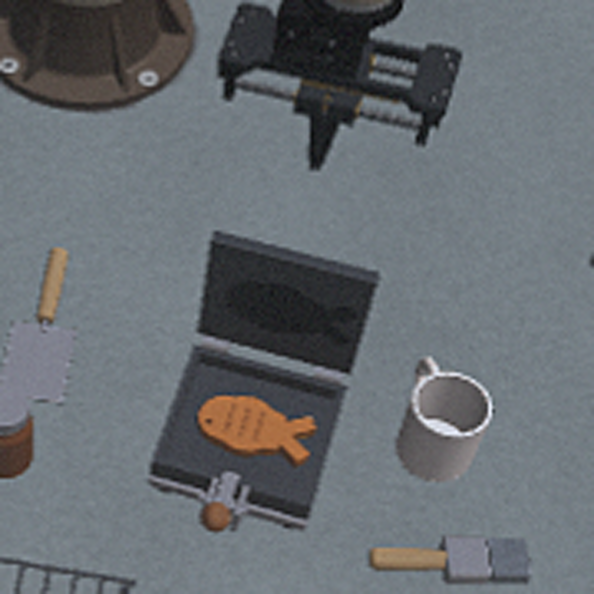

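```bash
python3 - <<'E'
from h import *
s=manip.get_state(); c=manip.get_calibration("wrist")
T=np.eye(4);T[:3,:3]=s['tcp_rot'];T[:3,3]=s['tool_pos'];W=T@c['tool_from_camera']
p=[0.5472,0.2170,-0.196];e=.075
for a in(1.5,1.606,1.7):
  print(a,proj("wrist",world(p,[lidpt(.143,e,.014,a),lidpt(.143,-e,.014,a),lidpt(.008,e,.014,a),lidpt(.008,-e,.014,a)]),W,c).round(1).tolist())
a=cv2.imread("pics/w1.png")[150:330,140:370]; cv2.imwrite("pics/w1c.png",cv2.resize(a,None,fx=3.3,fy=3.3,interpolation=cv2.INTER_CUBIC))
E
```

```text
1.5 [[339.2, 254.2], [168.2, 253.9], [312.5, 200.5], [195.7, 200.4]]
1.606 [[340.2, 237.6], [167.2, 237.4], [312.3, 199.5], [195.9, 199.4]]
1.7 [[340.6, 222.3], [166.8, 222.0], [312.1, 198.8], [196.0, 198.6]]
```

View pics/w1c.png

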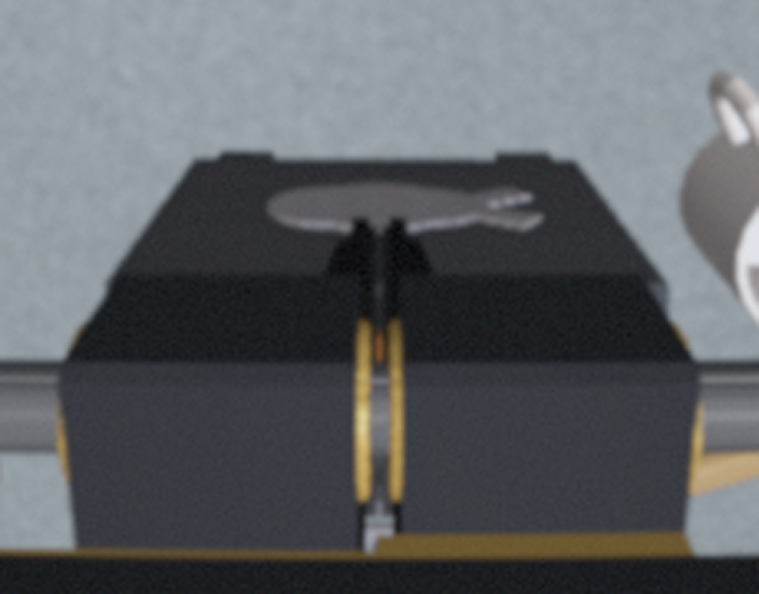

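```bash
python3 - <<'E'
from h import *
s=manip.get_state()
p=[0.5472,0.2170,-0.196]
for a in np.r_[np.arange(1.6,0,-.1),0,-.02,-.04]:
  q=np.array(lidpt(.12,0,.014,a))-[.010,0,0]
  print(round(a,2),(100*(world(p,q)[0]-s['tool_pos'])).round(2).tolist())
E
```

```text
1.6 [2.74, -0.54, -10.26]
1.5 [3.92, -0.77, -10.14]
1.4 [5.1, -1.01, -10.15]
1.3 [6.28, -1.24, -10.27]
1.2 [7.44, -1.47, -10.52]
1.1 [8.57, -1.69, -10.88]
1.0 [9.66, -1.91, -11.36]
0.9 [10.69, -2.12, -11.94]
0.8 [11.67, -2.31, -12.63]
0.7 [12.57, -2.49, -13.41]
0.6 [13.39, -2.65, -14.28]
0.5 [14.12, -2.8, -15.23]
0.4 [14.76, -2.92, -16.25]
0.3 [15.29, -3.03, -17.33]
0.2 [15.72, -3.11, -18.45]
0.1 [16.03, -3.18, -19.62]
0.0 [16.22, -3.21, -20.81]
-0.02 [16.25, -3.22, -21.05]
-0.04 [16.27, -3.22, -21.29]
```

Emit:
step_arm([
  {"slide": [0, 0, -5], "rotation": [0, 0, 0], "grip": 0},
  {"slide": [0, 0, -9], "rotation": [0, 0, 0], "grip": 0},
  {"slide": [0.3, 0, -10.3], "rotation": [0, 0, 0], "grip": 0},
  {"slide": [1.5, -0.3, -10.3], "rotation": [0, 0, 0], "grip": 0},
  {"slide": [2.7, -0.5, -10.3], "rotation": [0, 0, 0], "grip": 0},
  {"slide": [3.9, -0.8, -10.2], "rotation": [0, 0, 0], "grip": 0},
  {"slide": [5.1, -1.0, -10.2], "rotation": [0, 0, 0], "grip": 0},
  {"slide": [6.3, -1.2, -10.3], "rotation": [0, 0, 0], "grip": 0},
  {"slide": [7.4, -1.5, -10.5], "rotation": [0, 0, 0], "grip": 0},
  {"slide": [8.6, -1.7, -10.9], "rotation": [0, 0, 0], "grip": 0},
  {"slide": [9.7, -1.9, -11.4], "rotation": [0, 0, 0], "grip": 0},
  {"slide": [10.7, -2.1, -11.9], "rotation": [0, 0, 0], "grip": 0},
  {"slide": [11.7, -2.3, -12.6], "rotation": [0, 0, 0], "grip": 0},
])

```text
clock: 3.2
tool_pos: [0.5361, 0.2194, 0.1427]
tcp_rot: [[-0.0, 0.194, 0.981], [-0.001, 0.981, -0.194], [-1.0, -0.001, 0.0]]
contact_force: [-2.9, 0.8, -0.1]
grip_width: 0.0003
```

```bash
python3 - <<'E'
from h import *
im=manip.snapshot("scene")
a=im[60:240,240:420,::-1]; cv2.imwrite("pics/s2c.png",cv2.resize(a,None,fx=3.3,fy=3.3,interpolation=cv2.INTER_CUBIC))
print(manip.get_state())
E
```

```text
{'clock': 3.25, 'qpos': array([ 1.57018992e+01,  2.92617475e+01,  1.00280619e+02, -6.86335372e-02,
        5.04741046e+01, -6.30314505e+01]), 'joint_vel': array([ 0.42525272, -0.89374454,  0.99363459, -0.09172932,  0.07747049,
        0.82225644]), 'effort': array([  2.18809806, -63.38624954, -20.72098374,   0.11053774,
         0.43315767,   0.07983365]), 'tool_pos': array([0.53698369, 0.21915211, 0.14185667]), 'tcp_rot': array([[-2.63487983e-05,  1.94627461e-01,  9.80877235e-01],
       [-9.67193720e-04,  9.80876772e-01, -1.94627395e-01],
       [-9.99999532e-01, -9.53826500e-04,  1.62397534e-04]]), 'contact_force': array([-0.80533397, -1.68127385, -1.11017095]), 'torque': array([-0.00617303,  0.06926749,  0.03033313]), 'grip_width': 0.00018706581871337535}
```

View pics/s2c.png

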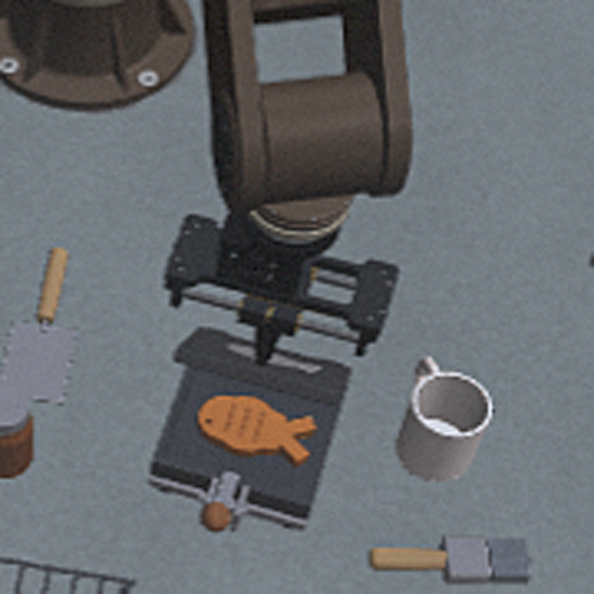

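Emit:
step_arm([
  {"slide": [0.7, -0.2, -0.7], "rotation": [0, 0, 0], "grip": 0},
  {"slide": [1.5, -0.3, -1.6], "rotation": [0, 0, 0], "grip": 0},
  {"slide": [2.3, -0.5, -2.5], "rotation": [0, 0, 0], "grip": 0},
  {"slide": [2.9, -0.6, -3.5], "rotation": [0, 0, 0], "grip": 0},
  {"slide": [3.4, -0.7, -4.6], "rotation": [0, 0, 0], "grip": 0},
  {"slide": [3.8, -0.8, -5.7], "rotation": [0, 0, 0], "grip": 0},
  {"slide": [4.1, -0.9, -6.9], "rotation": [0, 0, 0], "grip": 0},
  {"slide": [4.2, -0.9, -7.8], "rotation": [0, 0, 0], "grip": 0},
  {"slide": [4.2, -0.9, -8.1], "rotation": [0, 0, 0], "grip": 0},
  {"slide": [4.2, -0.9, -8.3], "rotation": [0, 0, 0], "grip": 0},
  {"slide": [4.2, -0.9, -8.3], "rotation": [0, 0, 0], "grip": 0},
])

```text
clock: 4.62
tool_pos: [0.579, 0.2101, 0.0612]
tcp_rot: [[0.001, 0.194, 0.981], [-0.001, 0.981, -0.194], [-1.0, -0.001, 0.002]]
contact_force: [-6.5, -3.0, 24.2]
grip_width: 0.0005
```

```bash
python3 - <<'E'
from h import *
im=manip.snapshot("scene")
a=im[60:240,240:420,::-1]; cv2.imwrite("pics/s3c.png",cv2.resize(a,None,fx=3.3,fy=3.3,interpolation=cv2.INTER_CUBIC))
s=manip.get_state();print(s['tool_pos'],s['contact_force'])
E
```

```text
[0.57904811 0.21008845 0.06114899] [-6.86233556 -4.27055679 24.27965959]
```

View pics/s3c.png

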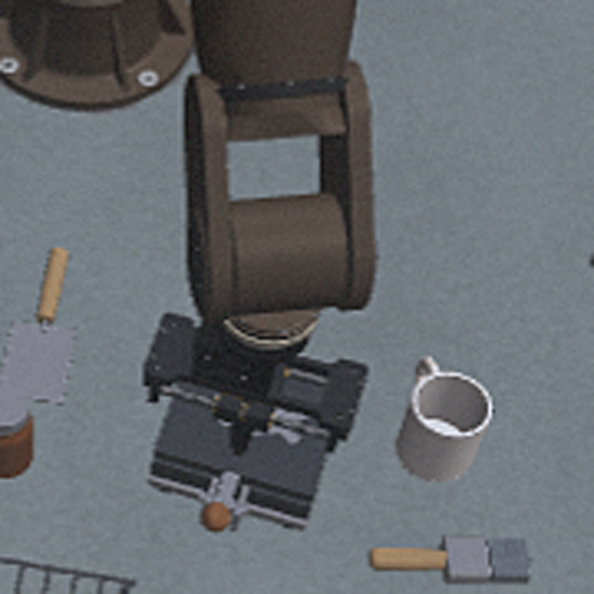

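Emit:
step_arm([
  {"slide": [0, 0, 4], "rotation": [0, 0, 0], "grip": 0},
  {"slide": [0, 0, 9], "rotation": [0, 0, 0], "grip": 0},
  {"slide": [3, -0.6, 10.5], "rotation": [0, 0, 0], "grip": 0},
  {"slide": [8, -1.6, 10.5], "rotation": [0, 0, 0], "grip": 0},
  {"slide": [12, -2.4, 10.5], "rotation": [0, 0, 0], "grip": 0},
  {"slide": [14.5, -2.8, 10.5], "rotation": [0, 0, 0], "grip": 0},
  {"slide": [14.5, -2.8, 10.5], "rotation": [0, 0, 0], "grip": 0},
  {"slide": [14.5, -2.8, 7], "rotation": [0, 0, 0], "grip": 0},
  {"slide": [14.5, -2.8, 3.2], "rotation": [0, 0, 0], "grip": 0},
  {"slide": [14.5, -2.8, 3.0], "rotation": [0, 0, 0], "grip": 0},
  {"slide": [14.5, -2.8, 3.0], "rotation": [0, 0, 0], "grip": 0},
])

```text
clock: 6.05
tool_pos: [0.7241, 0.1824, 0.0926]
tcp_rot: [[0.003, 0.194, 0.981], [-0.001, 0.981, -0.194], [-1.0, -0.0, 0.003]]
contact_force: [-0.1, -0.0, 0.4]
grip_width: 0.0004
```

```bash
python3 - <<'E'
from h import *
im=manip.snapshot("scene")
a=im[60:240,240:420,::-1]; cv2.imwrite("pics/s4c.png",cv2.resize(a,None,fx=3.3,fy=3.3,interpolation=cv2.INTER_CUBIC))
im=manip.snapshot("wrist");cv2.imwrite("pics/w4.png",im[:,:,::-1])
s=manip.get_state();print(s['tool_pos'],s['contact_force'])
E
```

```text
[0.72457743 0.18236027 0.09319463] [ 0.97787087 -0.34760161 -0.01069852]
```

View pics/s4c.png

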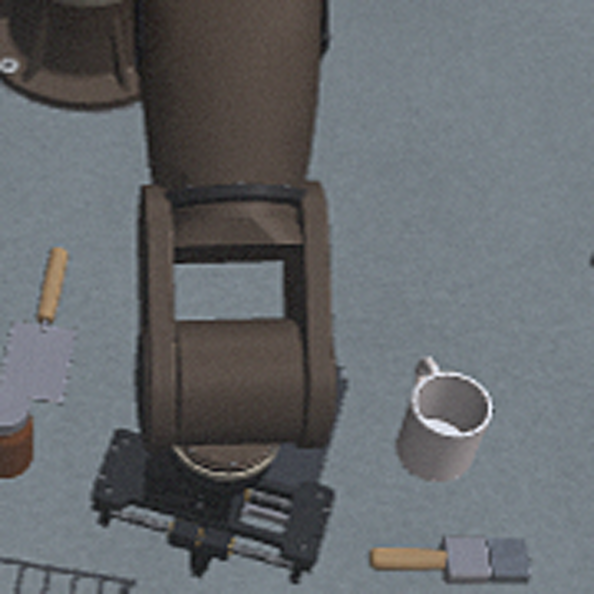

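View pics/w4.png

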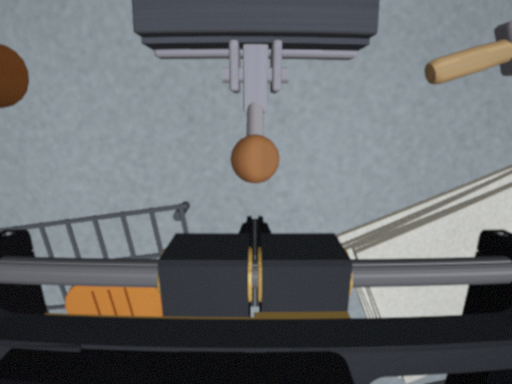

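Emit:
step_arm([
  {"slide": [-1.0, 0.2, 0], "rotation": [0, 0, 0], "grip": 0},
  {"slide": [-2.0, 0.4, 0], "rotation": [0, 0, 0], "grip": 0},
  {"slide": [-3.0, 0.6, 0], "rotation": [0, 0, 0], "grip": 0},
  {"slide": [-4.0, 0.8, 0], "rotation": [0, 0, 0], "grip": 0},
  {"slide": [-5.0, 1.0, 0], "rotation": [0, 0, 0], "grip": 0},
  {"slide": [-6.0, 1.2, 0], "rotation": [0, 0, 0], "grip": 0},
  {"slide": [-7.0, 1.4, 0], "rotation": [0, 0, 0], "grip": 0},
  {"slide": [-7.7, 1.5, 0], "rotation": [0, 0, 0], "grip": 0},
  {"slide": [-7.7, 1.5, 0], "rotation": [0, 0, 0], "grip": 0},
  {"slide": [-7.7, 1.5, 0], "rotation": [0, 0, 0], "grip": 0},
])

```text
clock: 7.4
tool_pos: [0.6477, 0.1974, 0.0931]
tcp_rot: [[0.004, 0.194, 0.981], [-0.001, 0.981, -0.194], [-1.0, 0.0, 0.004]]
contact_force: [-0.6, -0.6, 0.4]
grip_width: 0.0005
```

```bash
python3 - <<'E'
from h import *
im=manip.snapshot("wrist");cv2.imwrite("pics/w5.png",im[:,:,::-1])
s=manip.get_state();print(s['tool_pos'],s['contact_force'])
E
```

```text
[0.64774545 0.19730267 0.09309713] [-0.19926941  0.07864332 -0.09652501]
```

View pics/w5.png

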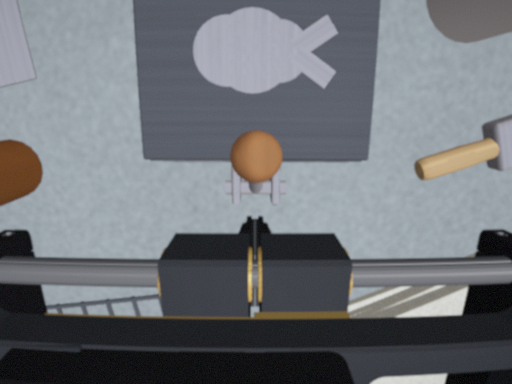

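Emit:
step_arm([
  {"slide": [2.5, -0.5, 0], "rotation": [0, 0, 0], "grip": 0},
  {"slide": [4, -0.8, 3], "rotation": [0, 0, 0], "grip": 0},
  {"slide": [4, -0.8, 9], "rotation": [0, 0, 0], "grip": 0},
  {"slide": [4, -0.8, 15], "rotation": [0, 0, 0], "grip": 0},
  {"slide": [2, 5, 18], "rotation": [0, 0, 0], "grip": 0},
  {"slide": [-1, 10, 18], "rotation": [0, 0, 0], "grip": 0},
  {"slide": [-4, 15, 18], "rotation": [0, 0, 0], "grip": 0},
  {"slide": [-8, 20, 18], "rotation": [0, 0, 0], "grip": 0},
  {"slide": [-12, 25, 18], "rotation": [0, 0, 0], "grip": 0},
  {"slide": [-14, 27, 18], "rotation": [0, 0, 0], "grip": 0},
  {"slide": [-14, 27, 18], "rotation": [0, 0, 0], "grip": 0},
  {"slide": [-14, 27, 18], "rotation": [0, 0, 0], "grip": 0},
  {"slide": [-14, 27, 18], "rotation": [0, 0, 0], "grip": 0},
])

```text
clock: 9.07
tool_pos: [0.5088, 0.4663, 0.273]
tcp_rot: [[0.004, 0.196, 0.981], [-0.001, 0.981, -0.196], [-1.0, 0.0, 0.004]]
contact_force: [0.3, -0.5, -0.2]
grip_width: 0.0008
```

```bash
python3 - <<'E'
from h import *
im=manip.snapshot("scene");cv2.imwrite("pics/s6.png",im[:,:,::-1])
a=im[120:300,150:410,::-1]; cv2.imwrite("pics/s6c.png",cv2.resize(a,None,fx=3,fy=3,interpolation=cv2.INTER_CUBIC))
im=manip.snapshot("top");cv2.imwrite("pics/t6.png",im[:,:,::-1])
s=manip.get_state();print(s['tool_pos'],s['contact_force'],s['joint_vel'])
p=[0.5472,0.2170,-0.196]
k=[.09-.075*np.sin(.45),0,.042+.075*np.cos(.45)]
print(proj("scene",world(p,k)),(proj("scene",world(p,k))-[150,120])*3, proj("top",world(p,k)))
E
```

```text
[0.50864267 0.46645861 0.27304105] [-0.74834334 -0.00621837  0.53722749] [ 0.33316295 -0.10970251  0.02153891 -0.07581149  0.04192795 -0.02646625]
[[312.71936789 192.45811707]] [[488.15810368 217.37435122]] [[186.10893405 197.48249277]]
```

View pics/s6c.png

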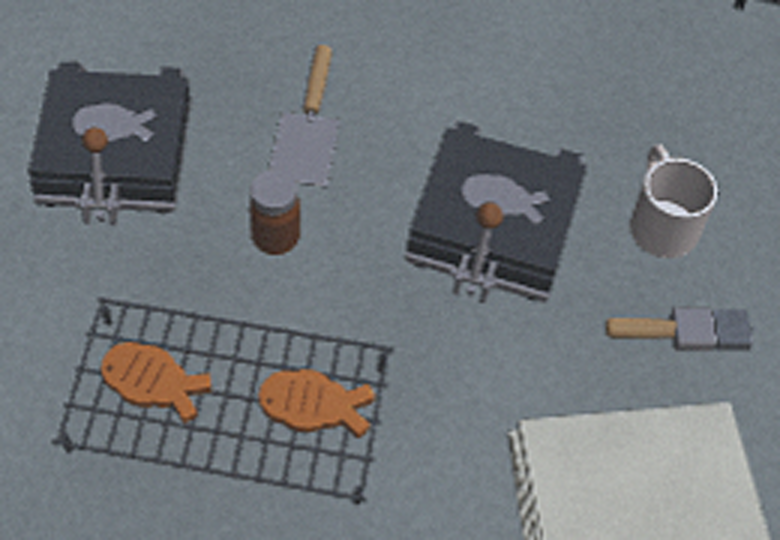

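View pics/t6.png

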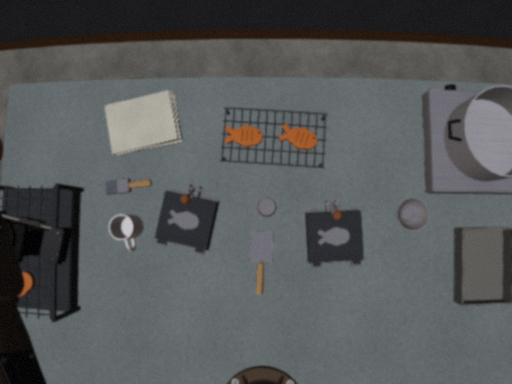

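```bash
python3 -c "
from rig import manip
print(manip.close_job())"
```

```text
the job is handed in; nothing more can be done
None
```

I pushed the open iron's lid shut with the closed fingertips, then pushed its lever over from the outside until it snapped into the locked position. I handed the job in at about 9 s, with the hand held clear at 0.27 m height.

**Lid:** it stopped firmly with the fingertips at 61 mm above the counter, under 24 N. That matches the height of a fully shut lid.

**Lever:** in the last scene picture the knob is within about 1 pixel of where the locked position should appear. The picture shows the same stance as the other iron's lever.

**Everything else:** the other iron still looks shut and locked, and no loose thing has visibly moved between the first and last top views. The cake in the closed iron can no longer be seen. Contact force on the tool read about zero at the end.

**One disagreement:** when I fitted the iron's position, the two lower-half corners nearest the lever were 2 to 4 pixels off in both pictures. The lid and knob points were within about 1.5 pixels, so I relied on those and the moves worked.

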